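Raise and lock the sash of a dust hood

TASK

Open the small dust hood for loading: push its clear sash up from under the yellow lip to the red height mark, and keep going gently until you feel the rubber stops and press it firmly home against them for a moment, without forcing it. Then push the lock bolt's black knob fully in towards the sash, so that the bolt lies under the lip, and let go; do not move the bolt before the sash is up, and leave the wood block inside and the tools on the bench alone.

Things in the scene. Friction and masses are not known exactly. Their poses are not given: they have to be found in the camera images.
- hood: Fixed grey and plywood dust hood, 105 deep x 270 wide x 450 high. Origin on the worktop, in the sash plane, midway between the posts; x points into the hood (opening faces -x), y left, z up. Posts' front faces at x = -15 mm; plywood floor 12 mm thick, from x = -15 mm. Place and yaw vary. Beware: the red lever of the fixed toggle clamp in front stands 195 mm high at world (0.39, -0.21).
- sash: Clear counterbalanced panel in an aluminium frame, 226 wide x 170 high x 10 thick, sliding up and down between the posts. Origin: middle of its width, on the sash plane, at the height of its lip's underside; axes as the hood's. Starts 95 to 185 mm up. Stays where left; moving it takes 0 to 4 N. More than 24 N in all on it at any time damages it.
- mark (a point): White line on the red height mark (24 x 24 mm), front of the right post (hood x -17, y -122 mm), 195 to 230 mm up. The lip's underside belongs at its height +-16 mm. The rubber stops are set by hand: the lip meets them within 12 mm above or below the line; feel for them. Firmly home: an upward push of 12 to 15 N (at least 10) held half a second; past 6 N they give about 1 mm per 6 N.
- bolt (a joint): Lock bolt on the left post, a steel bar 12 mm thick, 18 mm below the mark line, sliding in the hood's -y direction (towards the sash). 0 = drawn out (start), 0.032 m = fully in, against its end stop, its tip under the left end of the lip. Sliding it takes about 3 N; it stays where it is left.
- bolt_knob (a point): Point on the axis of the bolt's knob, an upright black pin 16 mm in diameter, reaching from 30 mm below to 20 mm above this point; moves with the bolt. At hood x = -75 mm, y = +194 mm when out, +162 mm when in, 2 mm above the mark line. A rod runs back below it to the bolt's housing (front at hood x = -45 mm). The space left of the pin is free.
- workpiece: Loose light wood block, 42 x 80 x 36 mm, on the hood's floor, origin at the centre of its underside. Leave it.
- lip (a point): Middle of the axis of the yellow lip's round nose (16 mm diameter, 200 long in y plus round ends), 34 mm in front of the sash plane and 8 mm above the lip's underside; free below and in front. Moves with the sash.
- c_clamp: Loose blue C-clamp 166 x 109 x 20 mm lying on the bench to the left of the hood, origin at the centre of the underside. Leave it.
- tape_measure: Loose orange tape measure 32 x 93 x 64 mm on the bench in front of the hood, right, origin at the centre of the underside. Leave it.

How it is judged:
By the outcome, as a careful person would: the job done as asked, in the order asked, and still so for the second after the job is handed in, with the robot touching nothing.
It also fails if it takes over 70 s, if anything falls off the work surface, if the arm or the gripper's body presses on something with over 40 N, if the wrist force passes 120 N, or if a joint passes its speed limit or range.

ROBOT

A 6-joint arm with a two-finger parallel gripper is mounted at the origin on a cart in front of the work surface, level with it; the furniture and walls round the work are solid. World frame = base frame: x ahead of the robot, y to its left, z up, the work surface at z = 0. Lengths are in mm, angles in rad, forces in N, time in s.
With the tool pointing down it reaches from about 250 to 725 mm from the base axis. Payload 9.7 kg.
Tool frame: the origin (TCP) lies at the very end of the fingers, on their centre line; the grasp point (between the pads) lies 19 mm behind it; z points along the fingers, y is the direction in which the jaws open and shut (so a half turn about z gives the same grasp; the last joint's range is limited). The gripper opens to 85 mm and grips with 20 to 120 N. Pads are 22 mm wide; open, the fingers measure 114 mm over their backs; the gripper's body (76 mm by 85 mm) begins 54 mm behind the grasp point. The pads swing forward as they close: fully open they stand 13 mm farther back than shut.
Start: joints at [1.208, 0.087, 0.176, 1.66, 0, 1.571], TCP at [195.188, 514.197, 231.284] pointing down, gripper open.
Joint ranges: [-3.13, 3.13], [-0.85, 1.81], [-1.15, 1.24], [-2.2, 2.28], [-1.44, 1.52], [-3.14, 3.14]. Speed limits (rad/s): [2.22, 2.22, 2.57, 3.14, 3.14, 3.14].

INTERFACE

Orientations are given as a unit quaternion [w, x, y, z].
In Python, from workcell import * gives the robot as it stands.
- The arm moves only by the tool apply_moves, never from a script. Its argument "series" is text: rows parted by semicolons, each of 5 numbers parted by spaces: the opening, from 0 (shut) to 1 (fully open), then the shift along the world's x, y, z in m, then the turn about the world's z in degrees. A call has 1 to 12 rows; each row shifts and turns the commanded pose from where the row before left it; what a row does not reach is not made up. A row lasts 1/8 s, in which the tool goes at most 62.5 mm and 10.7 degrees, less where a joint would pass 70% of its speed; a pose out of reach is approached as far as the arm can. A call is refused whole if a number of a shift passes 0.0625 or a number of a turn 10.7, either way. A call with a gripper value outside its range is refused whole. The fingers move at their own pace and stop on an object; "squeeze" is the grip in N (left out, the last holds). Time passes only in rows, so rows that do not move let the fingers close. It gives the time, the measured TCP pose, the force and the opening at its end, in the units of the state.
- observe(): the state, without advancing time (a new reading comes with each control period).
- snapshot(name): name is "scene" or "top" or "wrist"; returns a dict with "color" (420x560x3 uint8, red, green, blue), "intrinsics" (3x3 intrinsics, pixels), "world_to_cam" (4x4, takes a point from world to camera coordinates); the wrist camera has in their place "T_tool_cam" (4x4, takes a point from camera to tool coordinates, whose origin is the TCP and whose axes are the flange's). Camera axes: x right, y up, looking along -z (the intrinsics and any distortion apply to the point x, -y, -z); pixel columns grow to the right and rows downward; lengths in mm; the calibration is good to about 2 mm. A picture is of the moment at which its call begins: read the wrist's pose just before it. There is no depth.
- close_job(): hands the job in, once; it reports no verdict.
The state is a dict: "time_s": time; "joints": joint angles; "qvel": joint speeds; "effort": joint torques, N m; "tcp_pos": TCP position; "orientation": TCP orientation; "wrist_force": force on the tool from outside, world axes, zero at the start; "torque": the same for the moment, N m; "width": opening from 0.0 (shut) to 1.0 (fully open).
Only numpy, scipy, OpenCV 4.12 (cv2) and the standard library are available. Lean on these libraries where they do the work, as an engineer would, in place of code of your own. Each camera call takes 0.05 s, during which the arm holds its last target.

## Working session

There is one attempt and no reset: what is moved stays moved. The work goes in short steps, Python scripts to look and compute and a tool call to move; the robot and the scene stay as the last step left them, time stands still between calls to the robot, and variables do not carry over. Pictures are saved under pics/ and viewed, and the job is handed in when it is done.

Besides the shell and the picture viewer there is one more tool, called as name(argument=value, ...) on one line, values as JSON. apply_moves: Moves the arm, as the interface text tells. Its arguments: {"type":"object","properties":{"series":{"type":"string"},"squeeze":{"type":"number"}},"required":["series"]}

```bash
mkdir -p pics; ls; python3 - <<'E'
from workcell import *
import cv2
s=observe(); print(s)
for n in ["scene","top","wrist"]:
    d=snapshot(n); cv2.imwrite(f"pics/{n}0.png",d["color"][:,:,::-1])
    print(n,{k:v.tolist() for k,v in d.items() if k!="color" and hasattr(v,'tolist')},[k for k in d])
E
```

```text
pics
{'time_s': 0.0, 'joints': array([ 1.20797245e+00,  8.74644131e-02,  1.75092033e-01,  1.65984142e+00,
       -9.45281975e-07,  1.57081314e+00]), 'qvel': array([-0.00083664, -0.00082869,  0.00110985,  0.00148268, -0.00026325,
       -0.00182538]), 'effort': array([-4.48783379e-03, -5.20388210e+01,  4.64800572e+01,  1.63823145e-02,
       -2.41692560e-04,  1.29944021e-05]), 'tcp_pos': array([195.11109817, 513.94957717, 230.55910968]), 'orientation': array([-1.27398776e-04,  1.80426746e-01,  9.83588169e-01, -6.97194220e-04]), 'wrist_force': array([ 0.27536916, -0.19376802, -0.12771492]), 'torque': array([ 0.06012906, -0.04839754, -0.06665065]), 'width': 1.0036840750091292}
scene {'intrinsics': [[482.5286416288748, 0.0, 273.9129907319279], [0.0, 482.5286416288748, 220.57607872536462], [0.0, 0.0, 1.0]], 'world_to_cam': [[0.528045799308903, -0.8491752036150567, -0.008313085922104186, -402.5353558977915], [0.548200276828298, 0.33338052267926765, 0.7670292586228218, -334.3218435434506], [-0.6485708059399522, -0.40958381396659826, 0.6415582662696944, -1005.3213057907146], [0.0, 0.0, 0.0, 
[... 283 characters left out ...]
.8155285224622126, 0.0556394500505421, 0.57603600638213, -497.0393789312398], [-0.5757323860157391, -0.02295505395942898, 0.8173159029349324, -1122.0997685705108], [0.0, 0.0, 0.0, 1.0]]} ['color', 'intrinsics', 'world_to_cam']
wrist {'intrinsics': [[359.48293549783955, 0.0, 278.0785577695394], [0.0, 359.48293549783955, 212.1848806044768], [0.0, 0.0, 1.0]], 'T_tool_cam': [[0.0005019232106799284, 0.9473643096993769, 0.3201571688732147, 83.22263330731656], [0.999999873839623, -0.00046915064485246244, -0.00017949487357614682, 0.04251997389215223], [-1.9845094769066696e-05, 0.32015721857470897, -0.9473644256571371, -142.27033800828244], [0.0, 0.0, 0.0, 1.0]]} ['color', 'intrinsics', 'T_tool_cam']
```

View pics/scene0.png

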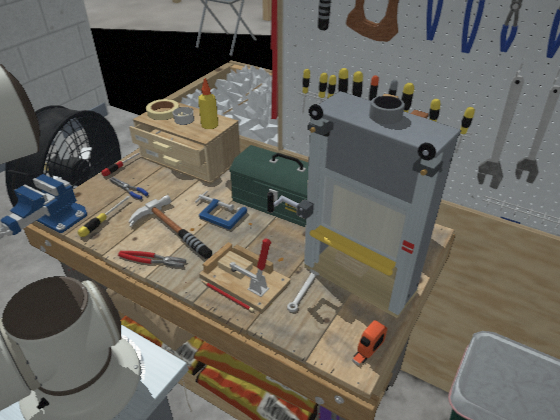

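View pics/top0.png

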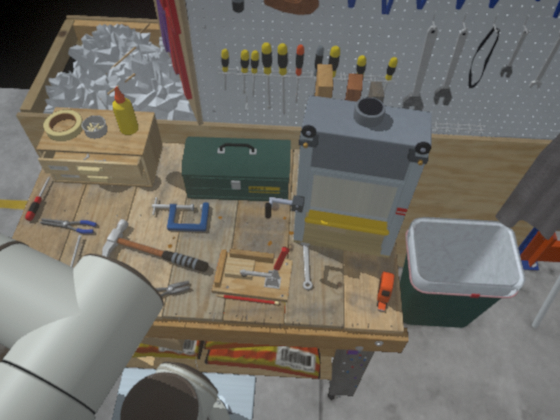

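View pics/wrist0.png

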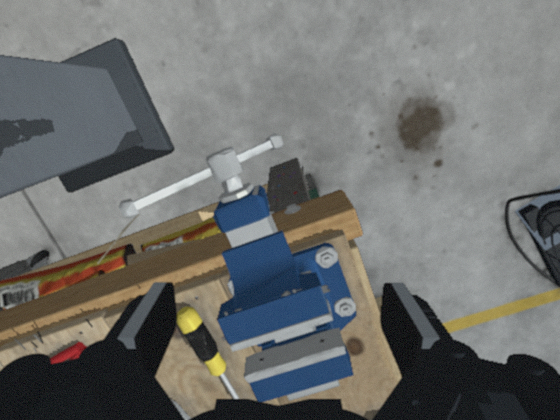

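The hood is at scene (310–455, 95–310) and top (295–430, 100–255). The lip, mark and knob are all visible, so I'll zoom in for exact pixels.

```bash
python3 - <<'E'
import cv2
a=cv2.imread("pics/scene0.png"); b=cv2.imread("pics/top0.png")
cv2.imwrite("pics/sz.png",cv2.resize(a[180:330,260:460],None,fx=4,fy=4,interpolation=cv2.INTER_CUBIC))
cv2.imwrite("pics/tz.png",cv2.resize(b[120:270,255:455],None,fx=4,fy=4,interpolation=cv2.INTER_CUBIC))
E
```

```text
(no output)
```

View pics/sz.png

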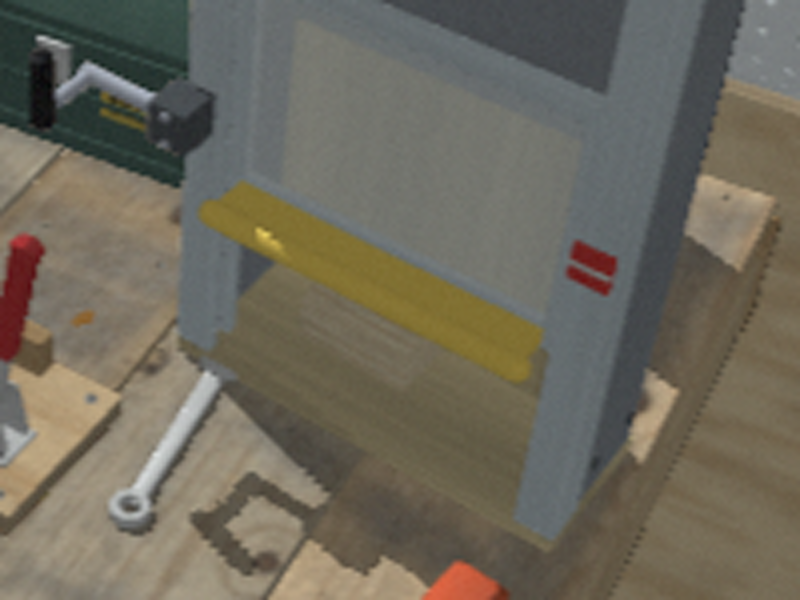

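View pics/tz.png

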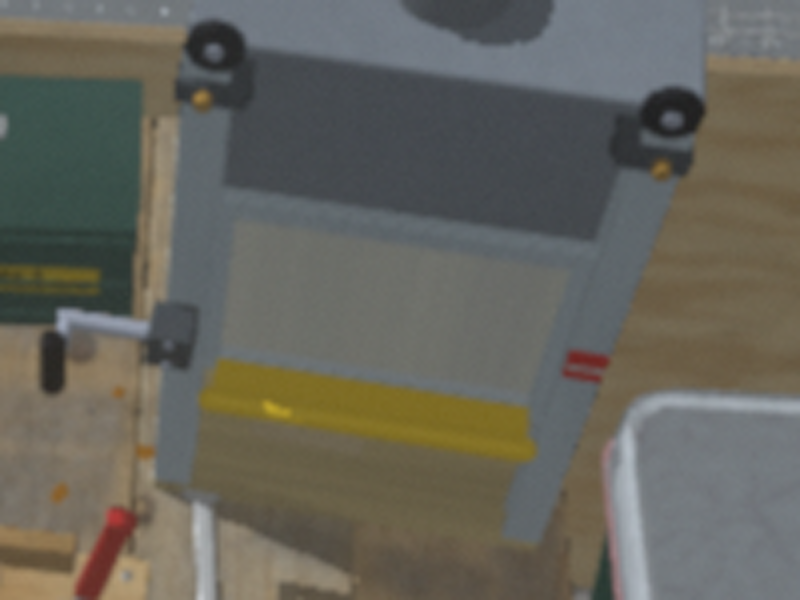

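```bash
cat > h.py <<'E'
from workcell import *
import numpy as np, cv2
from scipy.optimize import least_squares
from scipy.spatial.transform import Rotation as R
def proj(d,P):
    P=np.atleast_2d(P); W=np.array(d["world_to_cam"]);K=np.array(d["intrinsics"])
    c=P@W[:3,:3].T+W[:3,3]; c=c*[1,-1,-1]; q=c@K.T; return q[:,:2]/q[:,2:]
def hood2w(p,P):
    P=np.atleast_2d(P); c,s=np.cos(p[2]),np.sin(p[2])
    return np.c_[p[0]+c*P[:,0]-s*P[:,1],p[1]+s*P[:,0]+c*P[:,1],P[:,2]]
E
cat > fit.py <<'E'
from h import *
obs={"scene":((260,180),dict(mark=(592,269),kt=(40,52),kb=(42,124),bl=(183,350),br=(551,546),ll=(216,216),lr=(520,368))),
"top":((255,120),dict(mark=(585,366),kt=(53,335),kb=(53,391),bl=(157,486),br=(537,546),ll=(215,400),lr=(520,447)))}
S={n:snapshot(n) for n in obs}
def pts(p):
    m,l=p[3],p[4]
    return dict(mark=(-17,-122,m),kt=(-75,194,m+22),kb=(-75,194,m-28),bl=(-15,135,0),br=(-15,-135,0),ll=(-34,100,l+8),lr=(-34,-100,l+8))
def res(p,full=False):
    r=[];lab=[]
    for n,(o,q) in obs.items():
        P=pts(p)
        for k,z in q.items():
            uv=(np.array(z)+.5)/4-.5+o
            r.append(proj(S[n],hood2w(p,[P[k]]))[0]-uv);lab.append((n,k))
    if full: return lab,np.array(r)
    return np.ravel(r)
f=least_squares(res,[550,-250,0,210,140],x_scale=[10,10,.1,10,10],loss='soft_l1')
print(f.x,np.degrees(f.x[2]))
for a,b in zip(*res(f.x,True)): print(a,b.round(2))
np.save("p.npy",f.x)
p=f.x
for k,v in pts(p).items(): print(k,hood2w(p,[v])[0].round(0))
print("knob in",hood2w(p,[(-75,162,p[3]+2)]))
E
python3 fit.py
```

```text
[ 5.31786035e+02 -3.68168683e+02 -1.20740644e-01  2.20354220e+02
  1.37454475e+02] -6.917929317596531
('scene', 'mark') [-0.24 -0.18]
('scene', 'kt') [0.19 1.66]
('scene', 'kb') [-0.02  0.86]
('scene', 'bl') [-2.15 -0.64]
('scene', 'br') [-0.49  1.68]
('scene', 'll') [-1.23  0.31]
('scene', 'lr') [-1.13  0.49]
('top', 'mark') [ 0.65 -1.59]
('top', 'kt') [ 0.78 -0.07]
('top', 'kb') [ 0.82 -1.99]
('top', 'bl') [-0.53 -0.55]
('top', 'br') [ 0.43 -0.15]
('top', 'll') [-0.58 -0.97]
('top', 'lr') [ 1.53 -0.5 ]
mark [ 500. -487.  220.]
kt [ 481. -167.  242.]
kb [ 481. -167.  192.]
bl [ 533. -232.    0.]
br [ 501. -500.    0.]
ll [ 510. -265.  145.]
lr [ 486. -463.  145.]
knob in [[ 476.84455109 -198.3145301   222.35422011]]
```

The two-view fit agrees to about 2 px: hood at (532, −368), yaw −6.9°, mark at 220, lip underside at 137. The moves keep the tool pointing down, so I need to see what the interface says about that and look at the finger shape.

View pics/wz.png

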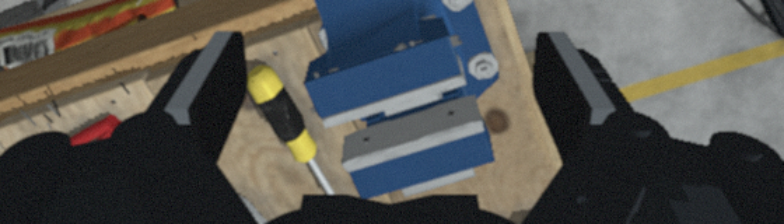

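Only world-z turns are allowed, so the fingers stay pointing down and their tips can't get under the lip. With the gripper fully open, though, its outer knuckles should stick out beside the body. They could act as an upward-facing shoulder under the lip. I'll bring the tool round high, in front of the hood, with the jaw axis along hood x and the camera on the right, away from the lever.

apply_moves(series="1 0.041 -0.033 0.02 5.5;1 0.041 -0.033 0.02 5.5;1 0.041 -0.033 0.02 5.5;1 0.041 -0.033 0.02 5.5;1 0.041 -0.033 0.02 5.5;1 0.017 -0.05 0 5.5;1 0.017 -0.05 0 5.5;1 0.017 -0.05 0 5.5;1 0.017 -0.05 0 5.5;1 0.017 -0.05 0 5.5;1 0.017 -0.05 0 5.5;1 -0.015 -0.051 0 5.5", squeeze=120)

```text
time_s: 1.75
tcp_pos: [488.1, -3.6, 330.0]
orientation: [-0.001, -0.386, 0.923, 0.0]
wrist_force: [0.2, -0.6, 0.2]
width: 0.998
```

apply_moves(series="1 -0.015 -0.051 0 5.4;1 -0.015 -0.051 0 5.4;1 -0.015 -0.051 0 5.4;1 -0.015 -0.051 0 5.4;1 -0.015 -0.051 0 5.4;1 -0.015 -0.051 0 5.4;1 -0.015 -0.051 0 5.4;1 0 0 0 0;1 0 0 0 0")

```text
time_s: 2.88
tcp_pos: [382.1, -358.7, 331.1]
orientation: [0.0, -0.662, 0.749, 0.0]
wrist_force: [0.1, 0.7, 0.3]
width: 0.995
```

```bash
python3 - <<'E'
from h import *
s=observe(); print(s["time_s"],s["tcp_pos"],s["orientation"],s["joints"],s["wrist_force"],s["width"])
print(R.from_quat(s["orientation"],scalar_first=True).as_matrix().round(3))
for n in ["scene","top","wrist"]:
    cv2.imwrite(f"pics/{n}1.png",snapshot(n)["color"][:,:,::-1])
E
```

```text
2.875 [ 382.12184372 -358.67092935  331.14816206] [ 1.09985211e-04 -6.62181172e-01  7.49343721e-01  2.65626497e-04] [-7.53898202e-01  8.84976216e-02  3.76541700e-01  1.85934889e+00
  2.68442784e-04 -2.20134996e+00] [0.09169616 0.71873396 0.2991795 ] 0.995230349787497
[[-0.123 -0.992 -0.   ]
 [-0.992  0.123  0.001]
 [-0.001  0.    -1.   ]]
```

View pics/scene1.png

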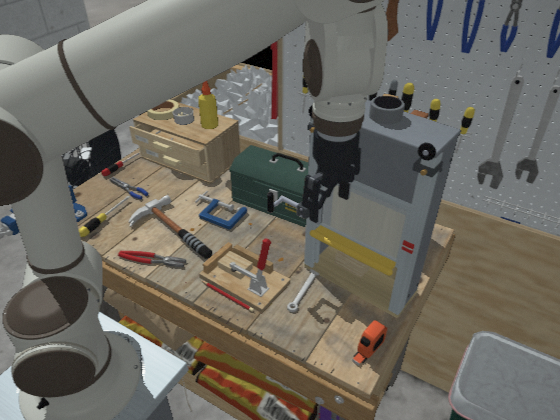

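View pics/wrist1.png

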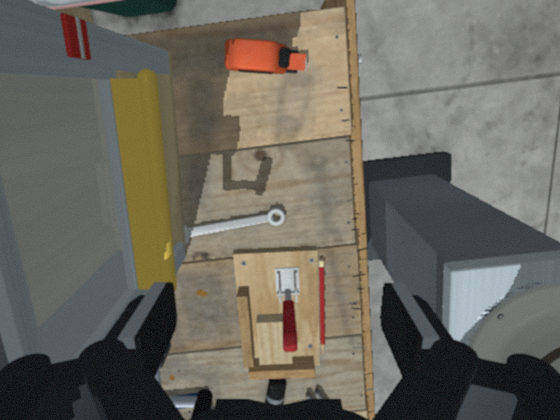

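View pics/top1.png

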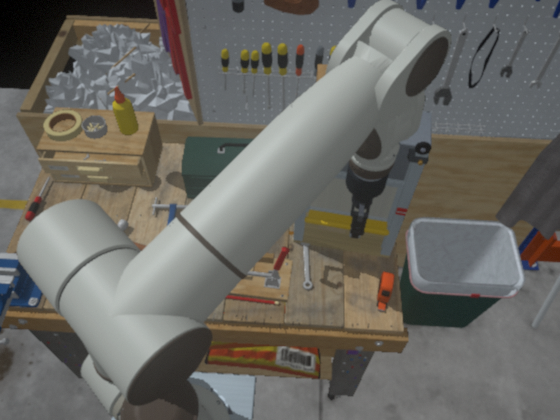

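The forearm stays well above the lever. In the wrist view the knuckles, at (45,370) and (500,370), stick out past the finger backs. I'll put a scale on the tool axis and measure the wrist bulge and knuckle overhang.

```bash
python3 - <<'E'
from h import *
p=np.load("p.npy"); s=observe(); t=s["tcp_pos"]; Rm=R.from_quat(s["orientation"],scalar_first=True).as_matrix()
for n,(x0,y0,x1,y1),f in [("scene",(280,0,420,240),4),("top",(310,0,470,240),4)]:
    d=snapshot(n); im=cv2.resize(d["color"][y0:y1,x0:x1,::-1].copy(),None,fx=f,fy=f,interpolation=cv2.INTER_CUBIC)
    q=lambda P:[tuple(int((v+.5)*f) for v in (a-[x0,y0])) for a in proj(d,P)]
    for h in range(0,480,20):
        for sgn in (-1,1):
            a,b=q([t+[0,0,h],t+[0,0,h]+Rm[:,1]*sgn*(70 if h%100==0 else 40)])
            cv2.line(im,a,b,(0,0,255) if sgn<0 else (0,255,0),1)
        if h%100==0: cv2.putText(im,str(h),b,0,.5,(0,255,255),1)
    im=im[:800]; im=cv2.resize(im,None,fx=600/im.shape[0],fy=600/im.shape[0]) if im.shape[0]>600 else im
    cv2.imwrite(f"pics/{n}1a.png",im)
E
```

```text
(no output)
```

View pics/scene1a.png

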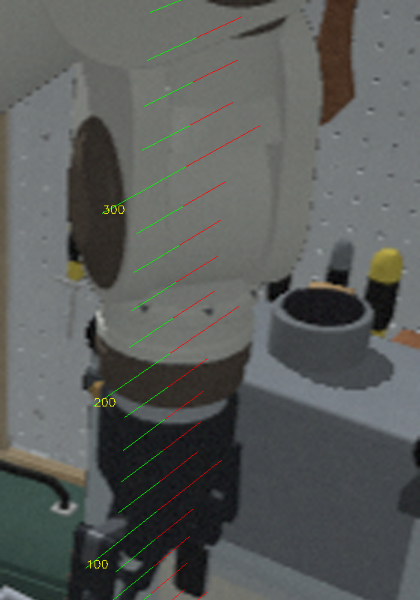

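View pics/top1a.png

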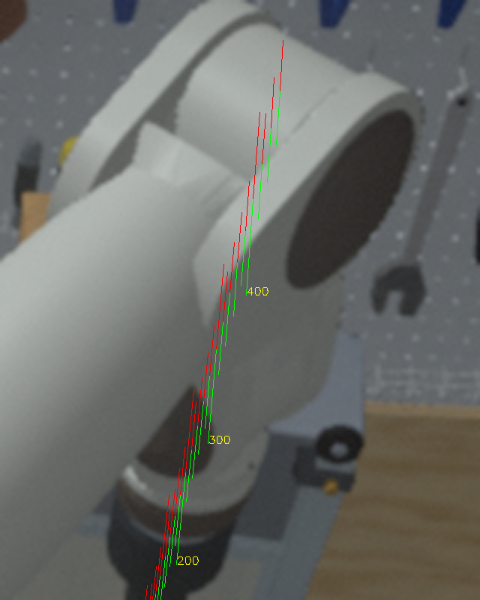

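```bash
python3 - <<'E'
from h import *
s=observe(); t=s["tcp_pos"]; Rm=R.from_quat(s["orientation"],scalar_first=True).as_matrix()
out=[]
for n,(x0,y0,x1,y1),f in [("scene",(290,130,370,230),6),("top",(335,160,395,250),6)]:
    d=snapshot(n); im=cv2.resize(d["color"][y0:y1,x0:x1,::-1].copy(),None,fx=f,fy=f,interpolation=cv2.INTER_CUBIC)
    im=np.clip(im.astype(float)*1.8+20,0,255).astype(np.uint8)
    q=lambda P:[tuple(int((v+.5)*f) for v in (a-[x0,y0])) for a in proj(d,P)]
    for y in (-72,-57,57,72):
      for h in range(0,180,10):
        a=q([t+[0,0,h]+Rm[:,1]*y])[0]
        cv2.circle(im,a,2 if h!=100 else 4,(0,255,0) if abs(y)==57 else (0,0,255),-1)
    cv2.imwrite(f"pics/{n}1b.png",im)
E
```

```text
(no output)
```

View pics/scene1b.png

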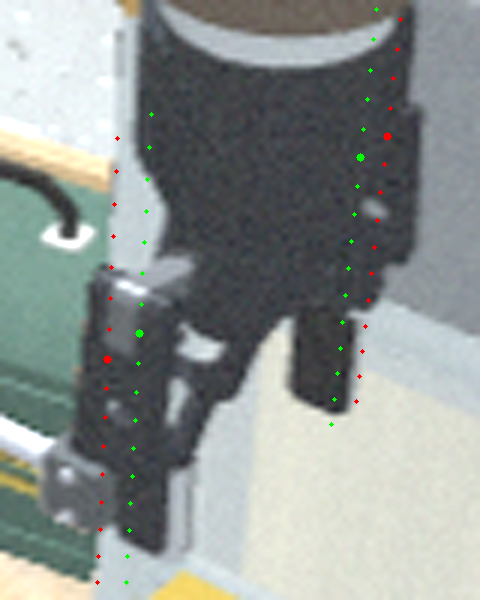

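View pics/top1b.png

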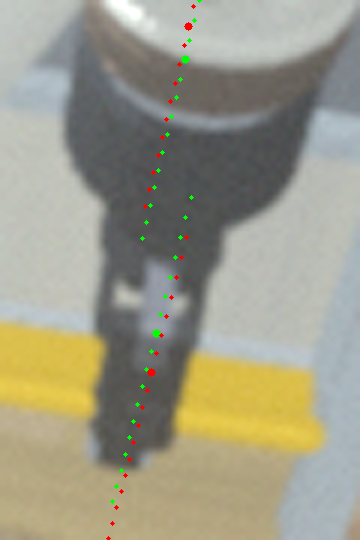

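```bash
cat > ov.py <<'E'
from h import *
import sys
H0,r,a,b=map(float,sys.argv[1:5])
s=observe(); t=s["tcp_pos"]; j=s["joints"][0]; ra=np.array([np.cos(j),np.sin(j),0]); pe=np.array([-ra[1],ra[0],0]); z=np.array([0,0,1])
ims=[]
for n,(x0,y0,x1,y1) in [("scene",(280,0,420,160)),("top",(310,0,470,240))]:
    f=600/(y1-y0) if n=="top" else 3.3
    f=2.5 if n=="top" else 3.7
    d=snapshot(n); im=cv2.resize(d["color"][y0:y1,x0:x1,::-1].copy(),None,fx=f,fy=f)
    th=np.linspace(0,2*np.pi,60)
    for e,c in ((-a,(0,0,255)),(b,(0,255,0))):
        P=np.array([t+z*H0+ra*e+r*(np.cos(k)*pe+np.sin(k)*z) for k in th])
        q=((proj(d,P)-[x0,y0]+.5)*f).astype(int); cv2.polylines(im,[q],True,c,1)
    P=np.array([t+z*H0-ra*a,t+z*H0+ra*b]); q=((proj(d,P)-[x0,y0]+.5)*f).astype(int); cv2.polylines(im,[q],False,(255,0,0),1)
    ims.append(cv2.copyMakeBorder(im,0,600-im.shape[0],0,0,cv2.BORDER_CONSTANT) if im.shape[0]<600 else im[:600])
o=np.hstack(ims); print(o.shape); cv2.imwrite(sys.argv[5],o[:, :800])
E
python3 ov.py 300 62 75 75 pics/ov1.png
```

```text
(600, 918, 3)
```

View pics/ov1.png

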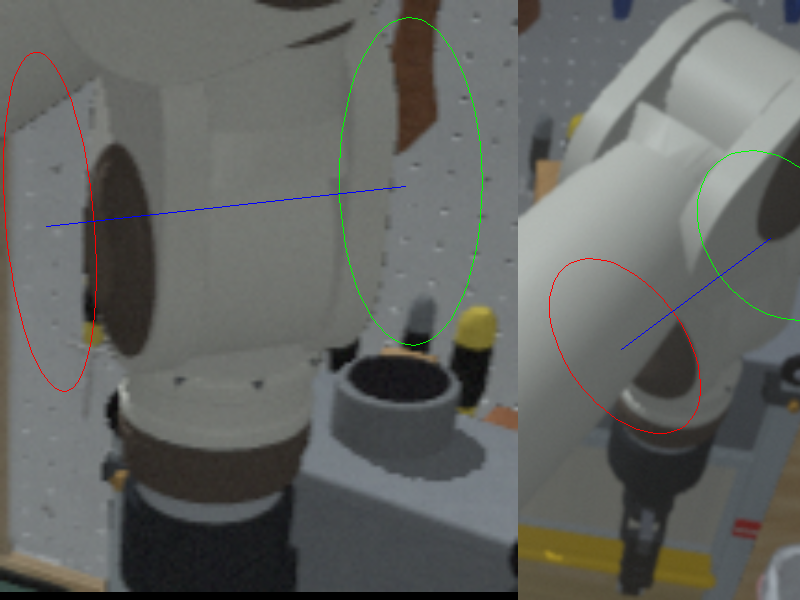

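```bash
python3 ov.py 283 40 50 62 pics/ov2.png
```

```text
(600, 918, 3)
```

View pics/ov2.png

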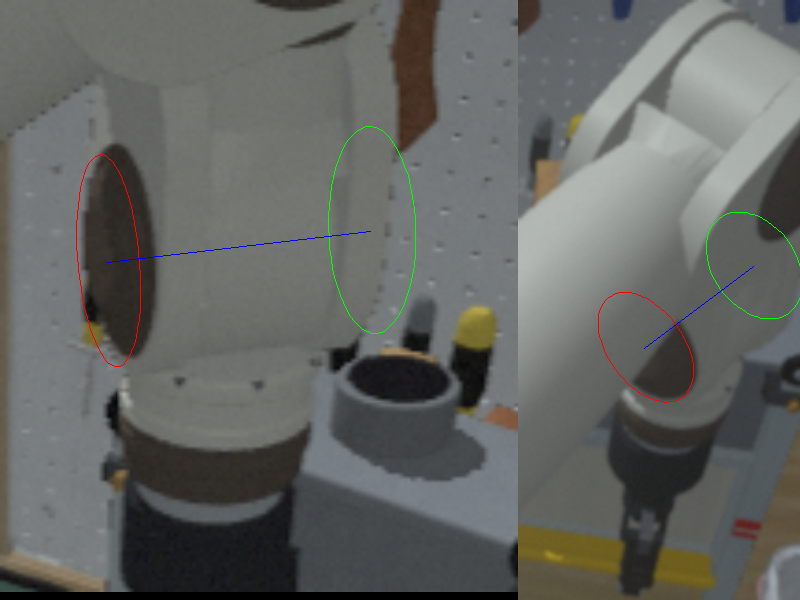

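```bash
python3 - <<'E'
from h import *
s=observe(); t=s["tcp_pos"]; j=s["joints"][0]; ra=np.array([np.cos(j),np.sin(j),0]); pe=np.array([-ra[1],ra[0],0]); z=np.array([0,0,1])
d=snapshot("top")
for g in (0,30,-30):
    f=least_squares(lambda v:proj(d,t+z*v[0]*100-pe*v[1]*100+ra*g)[0]-[310+351/2.5,199/2.5],[4,.8]); print(g,f.x*100,f.cost)
p=np.load("p.npy")
# tape location
for n,uv in (("scene",(370,340)),("top",(386,290))):
    d=snapshot(n); f=least_squares(lambda v:proj(d,np.r_[v*100,35])[0]-uv,[4.,-4.]); print(n,f.x*100)
for x in (-140,-100): print(x,hood2w(p,[(x,-10,0)]),hood2w(p,[(x,-70,0)]))
E
```

```text
0 [429.44043688  88.15997553] 3.2311742677852644e-27
30 [404.74931655  75.61318643] 2.0194839173657902e-27
-30 [454.1315572  100.70676463] 6.563322731438818e-27
scene [ 384.11942938 -478.46371913]
top [ 376.84449106 -476.66862097]
-140 [[ 391.60080197 -361.23323141    0.        ]] [[ 384.37395244 -420.79641338    0.        ]]
-100 [[ 431.30958995 -366.0511311     0.        ]] [[ 424.08274042 -425.61431306    0.        ]]
```

```bash
python3 - <<'E'
from h import *
p=np.load("p.npy"); d=snapshot("top")
for X in (-15,-5,5):
  print(X,((proj(d,hood2w(p,[(X,113,450),(X,-113,450),(X,113,380)]))-[255,120]+.5)*4).round(0).tolist())
for uv in ((307,285),(306,248)):
    f=least_squares(lambda v:proj(d,np.r_[v*100,5])[0]-uv,[4.,-4.]); print(f.x*100)
E
```

```text
-15 [[230.0, 32.0], [666.0, 93.0], [221.0, 123.0]]
-5 [[232.0, 19.0], [667.0, 79.0], [224.0, 110.0]]
5 [[235.0, 6.0], [667.0, 65.0], [226.0, 97.0]]
[ 393.35006546 -274.22850101]
[ 507.96546811 -268.5057218 ]
```

The wrist is slimmer than I feared. The knuckle shoulders reach about 75 mm from the tool axis, with tops about 118 mm above the TCP. I'll descend in front of the hood at hood y = +20, keeping the knuckle below the lip.

apply_moves(series="1 0.004 0.029 0 0;1 0 0 -0.054 0;1 0 0 -0.054 0;1 0 0 -0.054 0;1 0 0 -0.054 0;1 0 0 -0.054 0;1 0 0 -0.04 0;1 0 0 -0.014 0;1 0 0 0 0")

```text
time_s: 4.75
tcp_pos: [386.1, -329.8, 7.4]
orientation: [-0.0, -0.663, 0.749, 0.0]
wrist_force: [-0.7, -0.2, -0.7]
width: 1.002
```

```bash
cat > ov3.py <<'E'
from h import *
import sys
p=np.load("p.npy")
s=observe(); t=s["tcp_pos"]; j=s["joints"][0]; ra=np.array([np.cos(j),np.sin(j),0]); pe=np.array([-ra[1],ra[0],0]); z=np.array([0,0,1])
c,sn=np.cos(p[2]),np.sin(p[2]); dx,dy=t[:2]-p[:2]; print("t",s["time_s"],"tcp",t.round(1),"hood x,y",round(c*dx+sn*dy,1),round(-sn*dx+c*dy,1),"F",s["wrist_force"].round(2),"w",round(s["width"],3), "j",s["joints"].round(3))
for n,(x0,y0,x1,y1),f in [("scene",(250,20,450,250),2.6),("top",(230,60,450,290),2.6)]:
    d=snapshot(n); im=cv2.resize(d["color"][y0:y1,x0:x1,::-1].copy(),None,fx=f,fy=f,interpolation=cv2.INTER_CUBIC)
    cv2.imwrite(f"pics/{n}{sys.argv[1]}.png",im)
a=cv2.imread(f"pics/scene{sys.argv[1]}.png");b=cv2.imread(f"pics/top{sys.argv[1]}.png")
o=np.hstack([a,b]); o=cv2.resize(o,None,fx=800/o.shape[1],fy=800/o.shape[1],interpolation=cv2.INTER_AREA); cv2.imwrite(f"pics/both{sys.argv[1]}.png",o)
E
python3 ov3.py 2
```

```text
t 4.75 tcp [ 386.1 -329.8    7.4] hood x,y -149.2 20.6 F [-0.74 -0.19 -0.74] w 1.002 j [-0.707  0.019 -0.329  1.223  0.    -2.156]
```

View pics/scene2.png

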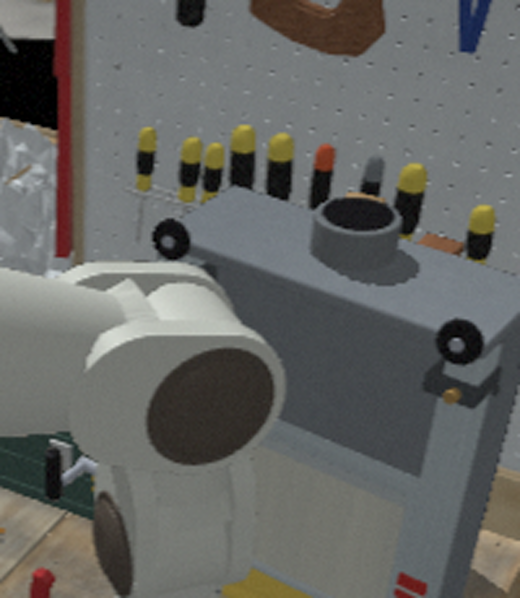

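View pics/top2.png

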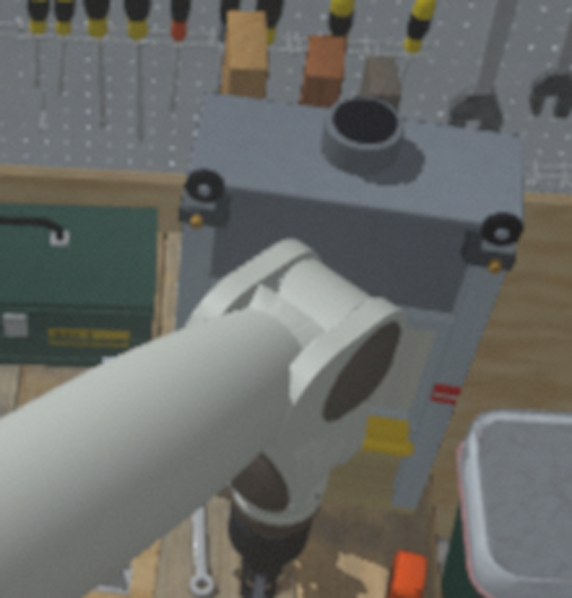

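```bash
cat > j4.py <<'E'
from h import *
s=observe(); t=s["tcp_pos"]; j=s["joints"][0]; ra=np.array([np.cos(j),np.sin(j),0]); pe=np.array([-ra[1],ra[0],0]); z=np.array([0,0,1])
D={"scene":(snapshot("scene"),(250,20),np.array((211,406))),"top":(snapshot("top"),(230,60),np.array((362,371)))}
f=least_squares(lambda v:np.ravel([proj(d,v*100)[0]-((uv+.5)/2.6-.5+o) for d,o,uv in D.values()]),[4,-4,4])
P=f.x*100;print(P,f.cost,"H,ra,pe",(P-t)@z,(P-t)@ra,(P-t)@pe)
C0=P-pe*((P-t)@pe); e=-(P-t)@pe
th=np.linspace(0,2*np.pi,60)
for n,(d,o,uv) in D.items():
    im=cv2.imread(f"pics/{n}2.png")
    for off,r,c in ((-e,40,(0,0,255)),(-e+8,57,(0,255,255)),(65,57,(0,255,0)),(80,57,(255,0,0))):
        Q=np.array([C0+pe*off+r*(np.cos(k)*ra+np.sin(k)*z) for k in th])
        cv2.polylines(im,[((proj(d,Q)-o+.5)*2.6).astype(int)],True,c,1)
    cv2.imwrite(f"pics/{n}2j.png",im)
E
python3 j4.py
```

```text
[ 354.285866   -368.15481268  438.31557211] 1.125134456738726 H,ra,pe 429.1854650010529 -0.5144449983931725 -49.84775681806745
```

View pics/scene2j.png

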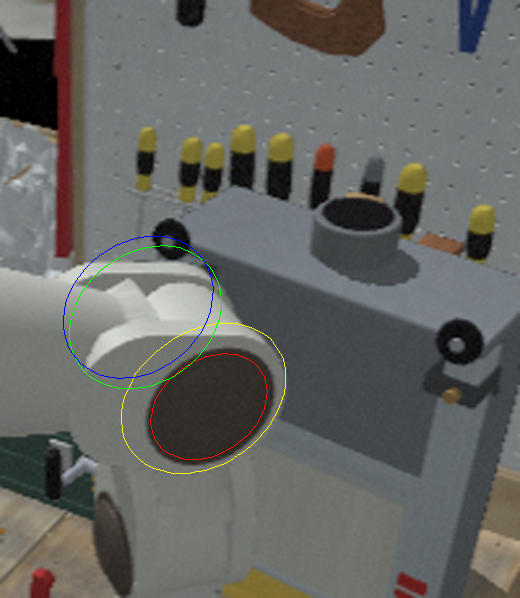

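View pics/top2j.png

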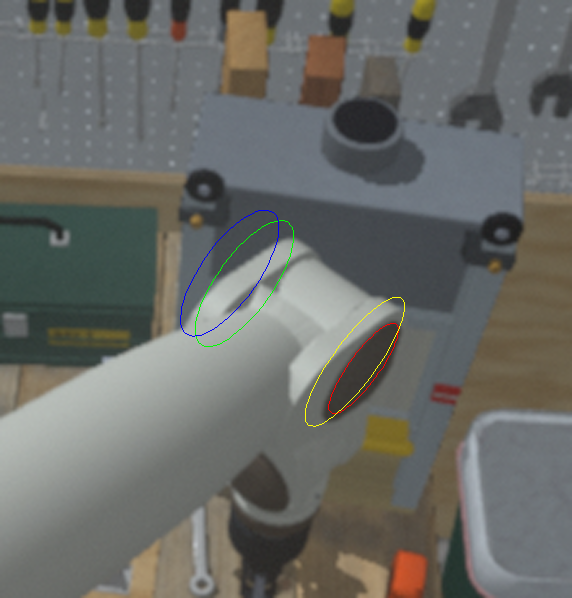

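J4 measures about 52 mm radius and ±52 mm long, which leaves about 17 mm to the hood. Moving in under the lip.

apply_moves(series="1 0.016 -0.002 0 0;1 0.016 -0.002 0 0;1 0.014 -0.0015 0 0;1 0 0 0 0")

```text
time_s: 5.45
tcp_pos: [433.3, -335.2, 7.0]
orientation: [-0.0, -0.663, 0.749, 0.0]
wrist_force: [0.2, 0.4, -0.0]
width: 0.995
```

```bash
python3 ov3.py 3
```

```text
t 5.45 tcp [ 433.3 -335.2    7. ] hood x,y -101.7 20.9 F [ 0.15  0.38 -0.02] w 0.995 j [-0.658  0.113 -0.231  1.227  0.    -2.108]
```

View pics/both3.png

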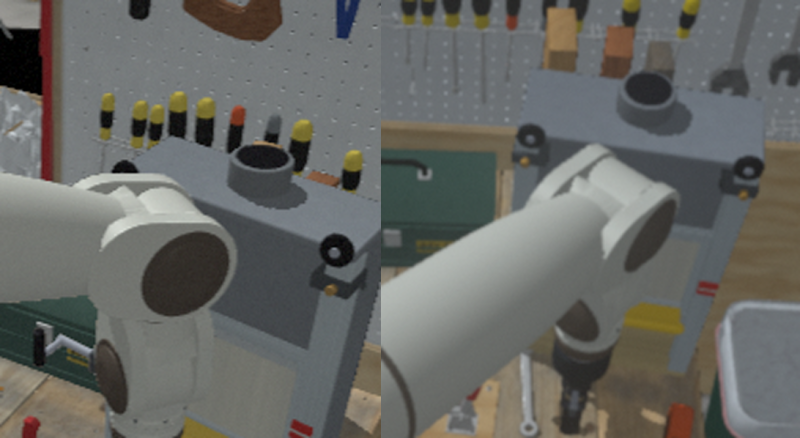

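No contact so far. Raising gently to find the lip.

apply_moves(series="1 0 0 0.002 0;1 0 0 0.002 0;1 0 0 0.002 0")

```text
time_s: 5.92
tcp_pos: [432.1, -335.4, 13.6]
orientation: [0.0, -0.663, 0.749, -0.0]
wrist_force: [-0.3, 0.0, 0.2]
width: 0.997
```

apply_moves(series="1 0 0 0.002 0;1 0 0 0.002 0;1 0 0 0.002 0")

```text
time_s: 6.3
tcp_pos: [432.2, -335.3, 19.4]
orientation: [0.0, -0.663, 0.749, -0.0]
wrist_force: [-0.5, -1.0, 0.1]
width: 0.999
```

apply_moves(series="1 0 0 0.002 0;1 0 0 0.002 0;1 0 0 0.002 0")

```text
time_s: 6.68
tcp_pos: [432.1, -335.2, 25.2]
orientation: [-0.0, -0.663, 0.749, 0.0]
wrist_force: [0.7, -0.2, -2.0]
width: 1.0
```

apply_moves(series="1 0 0 0.002 0;1 0 0 0.002 0;1 0 0 0.002 0")

```text
time_s: 7.05
tcp_pos: [432.1, -335.2, 31.3]
orientation: [-0.0, -0.663, 0.749, 0.0]
wrist_force: [-0.5, -0.1, -1.7]
width: 1.0
```

Fz is −2 N, so the lip is probably riding on the knuckle. A quick look to confirm.

```bash
python3 ov3.py 4
```

```text
t 7.05 tcp [ 432.1 -335.2   31.3] hood x,y -102.9 20.7 F [-0.46 -0.09 -1.68] w 1.0 j [-0.66   0.096 -0.201  1.274  0.    -2.109]
```

View pics/both4.png

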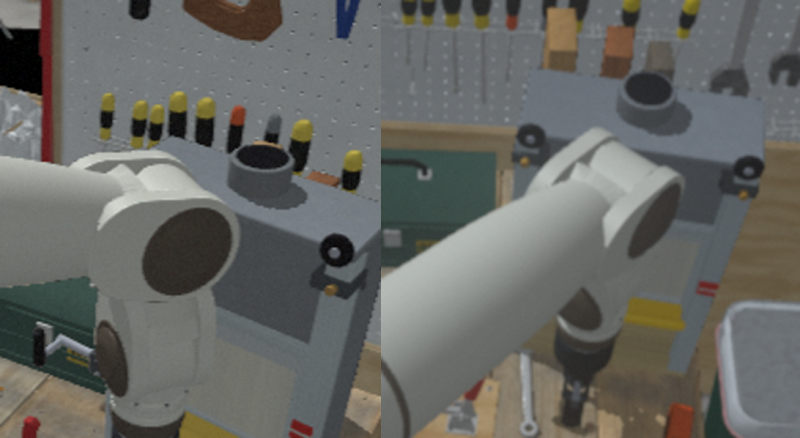

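The lip has risen with the knuckle. I'll continue at moderate speed, then slow down near the mark (expected TCP z of about 93–118).

apply_moves(series="1 0 0 0.003 0;1 0 0 0.003 0;1 0 0 0.003 0;1 0 0 0.003 0;1 0 0 0.003 0;1 0 0 0.003 0;1 0 0 0.003 0;1 0 0 0.003 0")

```text
time_s: 8.15
tcp_pos: [432.2, -335.3, 55.5]
orientation: [-0.0, -0.663, 0.749, 0.0]
wrist_force: [-1.2, 0.9, -1.6]
width: 1.0
```

apply_moves(series="1 0 0 0.003 0;1 0 0 0.003 0;1 0 0 0.003 0;1 0 0 0.003 0;1 0 0 0.003 0;1 0 0 0.003 0;1 0 0 0.003 0;1 0 0 0.003 0")

```text
time_s: 9.15
tcp_pos: [432.2, -335.3, 79.5]
orientation: [0.0, -0.663, 0.749, 0.0]
wrist_force: [-1.2, 1.0, -2.1]
width: 0.998
```

```bash
python3 ov3.py 5
```

```text
t 9.15 tcp [ 432.2 -335.3   79.5] hood x,y -102.8 20.6 F [-1.22  1.   -2.12] w 0.998 j [-0.66   0.076 -0.129  1.366  0.    -2.109]
```

View pics/both5.png

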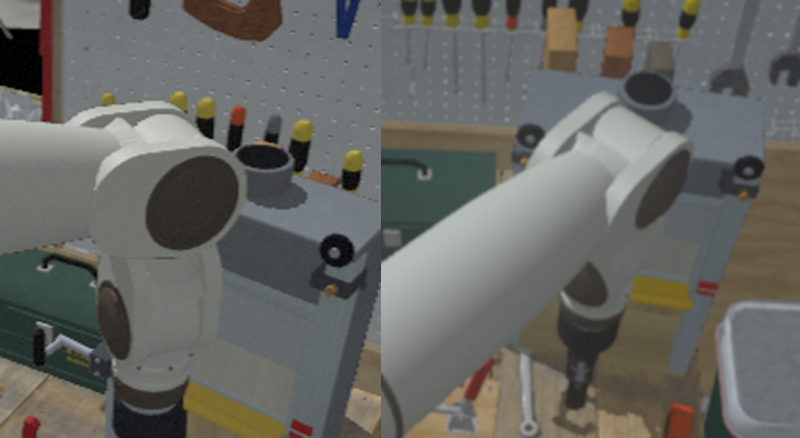

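The lip is about 25 mm below the mark. Now slowly.

apply_moves(series="1 0 0 0.002 0;1 0 0 0.002 0;1 0 0 0.002 0;1 0 0 0.002 0;1 0 0 0.002 0")

```text
time_s: 9.88
tcp_pos: [432.2, -335.3, 89.4]
orientation: [0.0, -0.663, 0.749, 0.0]
wrist_force: [-0.2, -1.5, -3.2]
width: 1.0
```

apply_moves(series="1 0 0 0.001 0;1 0 0 0.001 0;1 0 0 0.001 0")

```text
time_s: 10.25
tcp_pos: [432.2, -335.3, 92.3]
orientation: [-0.0, -0.663, 0.749, 0.0]
wrist_force: [0.3, 0.5, -1.1]
width: 0.998
```

apply_moves(series="1 0 0 0.001 0;1 0 0 0.001 0;1 0 0 0.001 0")

```text
time_s: 10.62
tcp_pos: [432.2, -335.3, 95.3]
orientation: [0.0, -0.663, 0.749, 0.0]
wrist_force: [0.3, -0.9, -2.1]
width: 0.998
```

apply_moves(series="1 0 0 0.001 0;1 0 0 0.001 0")

```text
time_s: 10.88
tcp_pos: [432.2, -335.3, 97.3]
orientation: [-0.0, -0.663, 0.749, 0.0]
wrist_force: [0.1, 0.4, -1.2]
width: 1.0
```

apply_moves(series="1 0 0 0.001 0;1 0 0 0.001 0")

```text
time_s: 11.12
tcp_pos: [432.2, -335.3, 99.3]
orientation: [0.0, -0.663, 0.749, 0.0]
wrist_force: [0.7, 1.0, -1.7]
width: 1.002
```

apply_moves(series="1 0 0 0.001 0;1 0 0 0.001 0")

```text
time_s: 11.38
tcp_pos: [432.2, -335.3, 101.3]
orientation: [0.0, -0.663, 0.749, 0.0]
wrist_force: [0.2, 0.6, -2.5]
width: 1.0
```

apply_moves(series="1 0 0 0.0007 0;1 0 0 0.0007 0")

```text
time_s: 11.62
tcp_pos: [432.2, -335.3, 102.7]
orientation: [-0.0, -0.663, 0.749, 0.0]
wrist_force: [1.7, -1.1, -2.2]
width: 1.002
```

apply_moves(series="1 0 0 0.0007 0;1 0 0 0.0007 0")

```text
time_s: 11.88
tcp_pos: [432.2, -335.3, 104.1]
orientation: [-0.0, -0.663, 0.749, 0.0]
wrist_force: [0.1, -0.3, -1.9]
width: 0.993
```

apply_moves(series="1 0 0 0.0007 0;1 0 0 0.0007 0")

```text
time_s: 12.12
tcp_pos: [432.2, -335.3, 105.5]
orientation: [-0.0, -0.663, 0.749, 0.0]
wrist_force: [1.0, -0.1, -2.2]
width: 0.999
```

apply_moves(series="1 0 0 0.0007 0;1 0 0 0.0007 0")

```text
time_s: 12.38
tcp_pos: [431.9, -335.1, 106.2]
orientation: [-0.0, -0.663, 0.749, 0.001]
wrist_force: [2.0, -1.1, -9.0]
width: 1.002
```

apply_moves(series="1 0 0 0.0007 0;1 0 0 0.0007 0")

```text
time_s: 12.62
tcp_pos: [431.6, -334.9, 107.3]
orientation: [-0.0, -0.663, 0.749, 0.001]
wrist_force: [0.8, -1.4, -14.2]
width: 1.001
```

```bash
python3 ov3.py 6
```

```text
t 12.625 tcp [ 431.6 -334.9  107.3] hood x,y -103.5 20.9 F [  0.76  -1.44 -14.16] w 1.001 j [-0.66   0.069 -0.082  1.422 -0.    -2.109]
```

View pics/both6.png

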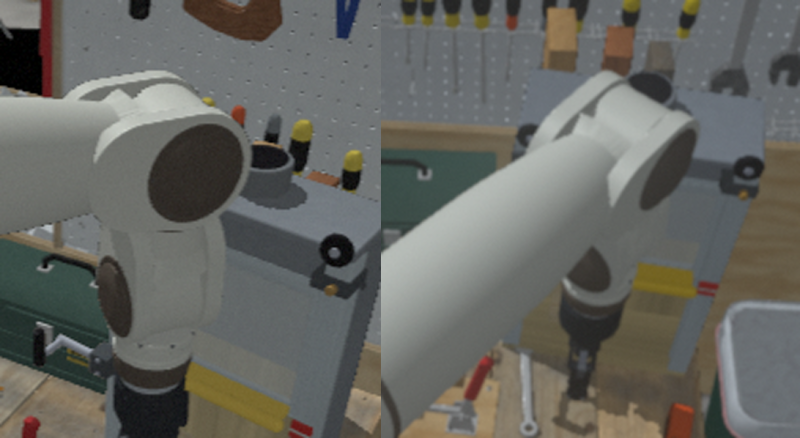

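The stops are felt: force has risen to 14 N with the lip at the red mark. Holding there.

apply_moves(series="1 0 0 0 0;1 0 0 0 0")

```text
time_s: 12.98
tcp_pos: [431.7, -335.0, 107.7]
orientation: [-0.0, -0.663, 0.749, 0.001]
wrist_force: [-1.5, 0.2, -15.0]
width: 0.999
```

apply_moves(series="1 0 0 0 0;1 0 0 0 0;1 0 0 0 0;1 0 0 0 0")

```text
time_s: 13.48
tcp_pos: [431.8, -335.1, 108.0]
orientation: [-0.0, -0.663, 0.749, 0.001]
wrist_force: [-4.1, 1.8, -16.8]
width: 1.002
```

It held for about 0.9 s at 14–17 N. Backing off downward, then out.

apply_moves(series="1 0 0 -0.001 0;1 0 0 -0.001 0;1 0 0 -0.002 0;1 0 0 -0.005 0;1 0 0 -0.007 0;1 0 0 -0.004 0;1 -0.02 0.0024 0 0;1 -0.03 0.0036 0 0;1 -0.03 0.0036 0 0;1 -0.01 0.0012 0 0;1 0 0 0 0")

```text
time_s: 14.85
tcp_pos: [342.4, -324.8, 88.7]
orientation: [0.0, -0.662, 0.749, -0.001]
wrist_force: [-0.4, -0.2, -0.2]
width: 1.003
```

```bash
python3 ov3.py 7
```

```text
t 14.85 tcp [ 342.4 -324.8   88.7] hood x,y -193.2 20.2 F [-0.37 -0.22 -0.15] w 1.003 j [-0.759 -0.108 -0.292  1.385  0.    -2.207]
```

View pics/both7.png

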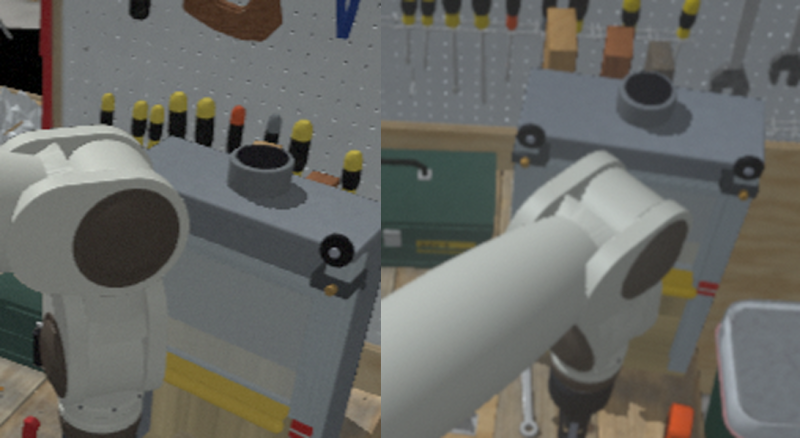

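The sash stays up at the mark with the robot clear. Before moving to the knob, I'll locate the pulley brackets, which are close to the flange's path.

```bash
python3 - <<'E'
from h import *
p=np.load("p.npy"); A,B=snapshot("scene"),snapshot("top"); c,s=np.cos(p[2]),np.sin(p[2])
for nm,a,b in (("orange",(452,396),(495,266)),("wheel",(460,341),(500,228)),("brkt low front right",(497,383),(490,272))):
    ua=(np.array(a)+.5)/2.6-.5+[250,20]; ub=(np.array(b)+.5)/2.6-.5+[230,60]
    f=least_squares(lambda v:np.r_[proj(A,v*100)[0]-ua,proj(B,v*100)[0]-ub],[5,-4.5,4.]); P=f.x*100; dx,dy=P[:2]-p[:2]
    print(nm,P.round(0),"hood",round(c*dx+s*dy),round(-s*dx+c*dy),f.cost)
print(hood2w(p,[(-75,250,0),(-75,240,0),(-75,181,0),(-75,185,0)]))
E
```

```text
orange [ 490. -486.  409.] hood -27 -122 0.9891701280850024
wheel [ 496. -482.  448.] hood -22 -117 1.8067467371911656
brkt low front right [ 518. -500.  396.] hood 2 -133 100.46408473508417
[[ 487.4439304  -110.95519655    0.        ]
 [ 486.23945548 -120.88239354    0.        ]
 [ 479.13305344 -179.45285581    0.        ]
 [ 479.61484341 -175.48197701    0.        ]]
```

Clearances are fine. Raising, shutting the fingers, and going to the free space left of the knob.

apply_moves(series="0 0 0 0.053 0;0 0 0 0.053 0;0 0 0 0.053 0;0 0 0 0.053 0;0 0.029 0.044 0 0;0 0.029 0.044 0 0;0 0.029 0.044 0 0;0 0.029 0.044 0 0;0 0.029 0.044 0 0;0 0 0 0 0", squeeze=40)

```text
time_s: 16.3
tcp_pos: [489.1, -101.5, 299.4]
orientation: [-0.0, -0.665, 0.747, 0.001]
wrist_force: [0.1, -0.1, -0.3]
width: 0.006
```

```bash
python3 ov3.py 8; python3 - <<'E'
from h import *
s=snapshot("wrist"); cv2.imwrite("pics/wrist8.png",s["color"][:,:,::-1])
E
```

```text
t 16.3 tcp [ 489.1 -101.5  299.4] hood x,y -74.5 259.5 F [ 0.11 -0.05 -0.32] w 0.006 j [-0.205  0.004  0.224  1.792  0.    -1.659]
```

View pics/both8.png

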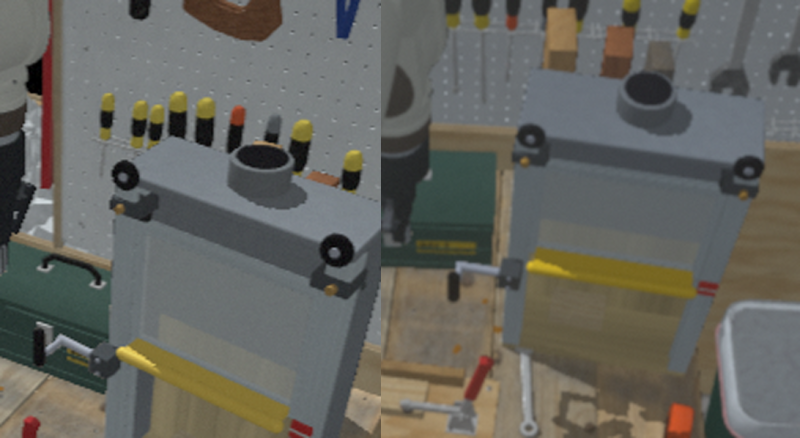

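View pics/wrist8.png

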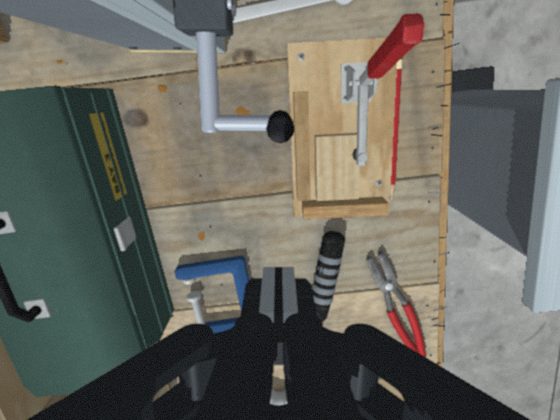

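```bash
cat > kn.py <<'E'
from h import *
import sys
p=np.load("p.npy"); s=observe(); d=snapshot("wrist"); T=np.array(d["T_tool_cam"]); K=np.array(d["intrinsics"])
u,v,zt=map(float,sys.argv[1:4])
Rm=R.from_quat(s["orientation"],scalar_first=True).as_matrix()
ray=np.linalg.inv(K)@[u,v,1]*[1,-1,-1]; ray=Rm@T[:3,:3]@ray; o=s["tcp_pos"]+Rm@T[:3,3]
P=o+ray*(zt-o[2])/ray[2]; c,sn=np.cos(p[2]),np.sin(p[2]); dx,dy=P[:2]-p[:2]
print("pt",P.round(1),"hood",round(c*dx+sn*dy,1),round(-sn*dx+c*dy,1),"delta from tcp",(P-s["tcp_pos"]).round(1))
E
python3 kn.py 280 127 242; 
# refit lip / mark now
sed -e 's#^obs=.*#obs={"scene":((250,20),dict(mark=(410,587))),#' fit.py >/dev/null
python3 - <<'E'
import cv2
from h import *
for n,(x0,y0,x1,y1) in (("scene",(270,180,430,270)),("top",(270,180,430,270))):
    d=snapshot(n); cv2.imwrite(f"pics/{n}8z.png",cv2.resize(d["color"][y0:y1,x0:x1,::-1],None,fx=5,fy=5,interpolation=cv2.INTER_CUBIC))
E
```

```text
pt [ 477.8 -167.5  242. ] hood -77.7 192.7 delta from tcp [ -9.5 -62.8 -58.1]
```

View pics/scene8z.png

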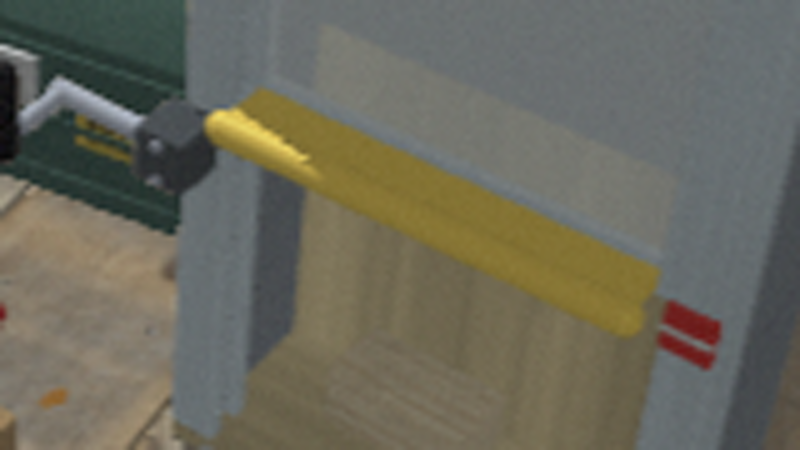

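Knob measured at hood (−78, 193), which agrees with the expected (−75, 194). Descending to pin height left of it and approaching.

apply_moves(series="0 -0.002 0 -0.045 0;0 0 0 -0.04 0;0 -0.0025 -0.02 0 0;0 -0.0015 -0.012 0 0;0 0 0 0 0")

```text
time_s: 17.23
tcp_pos: [481.2, -137.6, 216.0]
orientation: [0.0, -0.662, 0.75, -0.0]
wrist_force: [0.2, -0.3, -0.2]
width: 0.004
```

apply_moves(series="0 -0.0005 -0.004 0 0;0 -0.0005 -0.004 0 0;0 -0.0005 -0.004 0 0;0 -0.0005 -0.004 0 0")

```text
time_s: 17.73
tcp_pos: [479.3, -152.4, 215.4]
orientation: [0.0, -0.663, 0.749, 0.0]
wrist_force: [0.6, 3.1, 0.8]
width: 0.002
```

```bash
python3 ov3.py 9; python3 - <<'E'
from h import *
s=snapshot("wrist"); cv2.imwrite("pics/wrist9.png",s["color"][:,:,::-1])
E
```

```text
t 17.725 tcp [ 479.3 -152.4  215.4] hood x,y -78.1 207.9 F [0.62 3.12 0.82] w 0.002 j [-3.080e-01 -3.100e-02  2.400e-02  1.626e+00  1.000e-03 -1.757e+00]
```

View pics/wrist9.png

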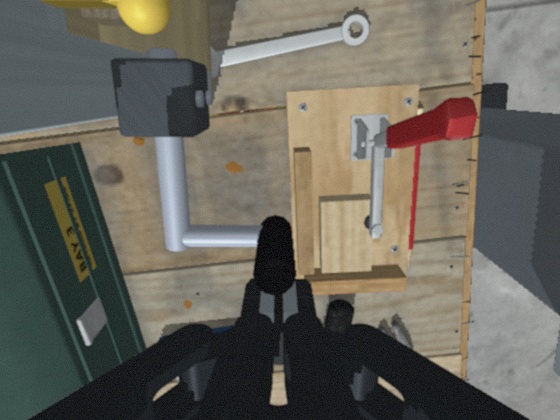

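View pics/both9.png

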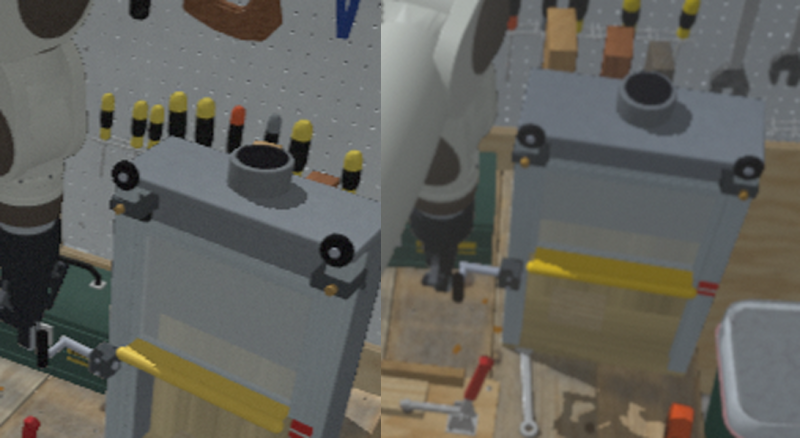

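Centred on the pin and pushing it with 3 N. Continuing.

apply_moves(series="0 -0.0004 -0.003 0 0;0 -0.0003 -0.003 0 0;0 -0.0004 -0.003 0 0;0 -0.0003 -0.003 0 0;0 -0.0004 -0.003 0 0;0 -0.0003 -0.003 0 0;0 -0.0004 -0.003 0 0")

```text
time_s: 18.75
tcp_pos: [476.6, -173.7, 215.3]
orientation: [-0.0, -0.663, 0.749, 0.0]
wrist_force: [-0.2, 2.1, 1.9]
width: -0.005
```

apply_moves(series="0 -0.0002 -0.0015 0 0;0 -0.0002 -0.0015 0 0")

```text
time_s: 19.0
tcp_pos: [476.2, -176.6, 215.3]
orientation: [-0.0, -0.663, 0.749, 0.0]
wrist_force: [-1.6, 2.2, 1.2]
width: 0.002
```

apply_moves(series="0 -0.0002 -0.0015 0 0;0 -0.0002 -0.0015 0 0")

```text
time_s: 19.25
tcp_pos: [475.8, -179.3, 215.2]
orientation: [0.0, -0.663, 0.749, 0.0]
wrist_force: [-1.0, 9.1, 2.1]
width: -0.001
```

apply_moves(series="0 -0.0001 -0.001 0 0;0 -0.0001 -0.001 0 0")

```text
time_s: 19.5
tcp_pos: [475.8, -179.4, 215.3]
orientation: [0.002, -0.663, 0.748, 0.002]
wrist_force: [-0.5, 19.1, 3.9]
width: 0.001
```

The end stop is felt at 19 N, with the tool at hood y ≈ 181 as expected. Backing off along +y and rising clear.

apply_moves(series="0 0.0002 0.002 0 0;0 0.0012 0.01 0 0;0 0.004 0.03 0 0;0 0.004 0.035 0 0;0 0 0 0.05 0;0 0 0 0.06 0;0 0 0.04 0.02 0;0 0 0.05 0 0;0 0 0.05 0 0;0 0 0 0 0")

```text
time_s: 20.75
tcp_pos: [485.1, 38.3, 345.3]
orientation: [0.0, -0.664, 0.748, -0.0]
wrist_force: [0.3, -0.7, 0.2]
width: -0.0
```

```bash
python3 ov3.py 10; python3 - <<'E'
from h import *
for n,(x0,y0,x1,y1) in (("scene",(270,180,430,270)),("top",(270,180,430,270))):
    d=snapshot(n); cv2.imwrite(f"pics/{n}10z.png",cv2.resize(d["color"][y0:y1,x0:x1,::-1],None,fx=5,fy=5,interpolation=cv2.INTER_CUBIC))
cv2.imwrite("pics/wrist10.png",snapshot("wrist")["color"][:,:,::-1])
E
```

```text
t 20.75 tcp [485.1  38.3 345.3] hood x,y -95.3 397.9 F [ 0.29 -0.68  0.21] w -0.0 j [ 0.079  0.01   0.324  1.884 -0.    -1.374]
```

View pics/scene10z.png

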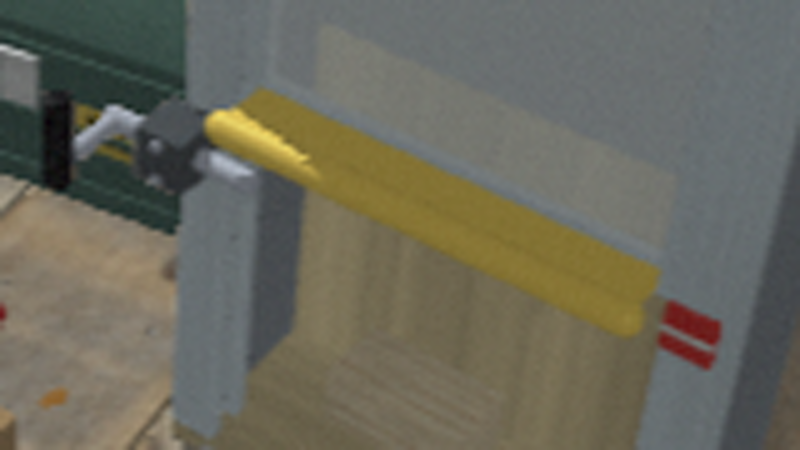

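View pics/top10z.png

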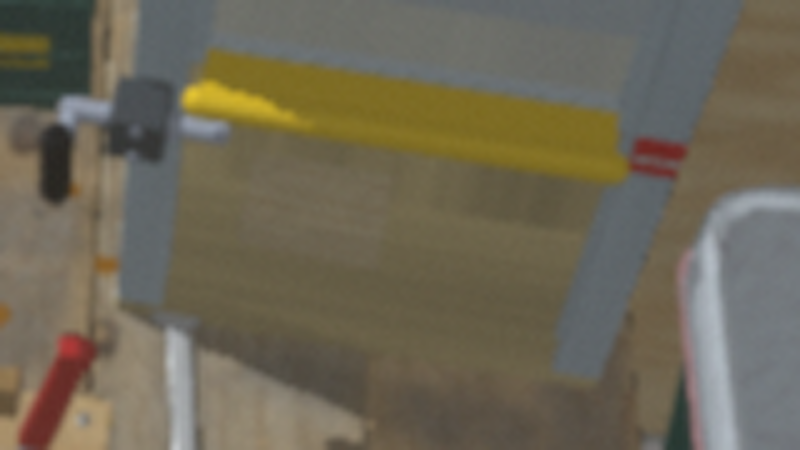

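View pics/both10.png

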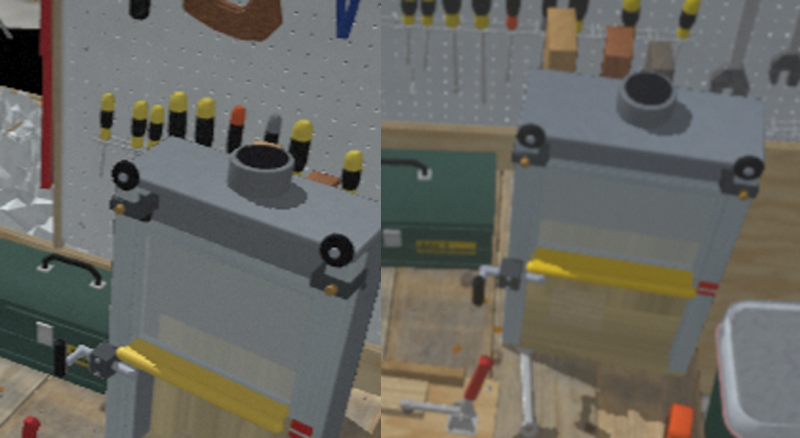

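The bolt's tip is under the lip and the sash is still at the mark. One numeric check, then I'll hand in.

```bash
python3 - <<'E'
from h import *
p=np.load("p.npy"); A,B=snapshot("scene"),snapshot("top")
O={"lip":[((222,128),(200,98)),((627,320),(615,168))]}
g=lambda z:(np.array(z)+.5)/5-.5+[270,180]
f=least_squares(lambda l:np.ravel([[proj(A,hood2w(p,[(-34,y,l[0])]))[0]-g(a),proj(B,hood2w(p,[(-34,y,l[0])]))[0]-g(b)] for y,(a,b) in zip((100,-100),O["lip"])]),[220.]); print("lip underside",f.x-8,"mark",p[3],"rms",np.sqrt(2*f.cost/8))
m=p[3]
f=least_squares(lambda y:np.r_[proj(A,hood2w(p,[(-75,y[0],m-3)]))[0]-g((57,140)),proj(B,hood2w(p,[(-75,y[0],m-3)]))[0]-g((56,162))],[170.]); print("knob hood y",f.x)
E
python3 -c "
from workcell import *
print(close_job())"
```

```text
lip underside [220.65691687] mark 220.35422011028334 rms 0.6477107584128126
knob hood y [163.37124763]
the job is handed in; nothing more can be done
None
```

The sash is up against its rubber stops and the bolt is fully in under the lip. I handed the job in at about 21 s, with the robot clear of everything. No verdict is reported.

**Sash:** The interface kept the fingers pointing down, so I couldn't get the tips under the lip. I lifted it on the upward-facing outer knuckle of the open gripper instead. It rode up with about 2 N until the stops took hold near the mark.

**Pressing home:** I pressed for about 0.9 s. The upward force crept from 14 to 16.8 N by the end of the hold. That is above the asked 12–15 N, but well under the 24 N damage limit.

**Bolt:** After backing off, I pushed the knob in with the shut fingers at about 3 N until it met its end stop. The last reading there was 19 N. Then I let go and withdrew.

**Last checks:**

| Check | Measured | Wanted |
|---|---|---|
| Lip underside height | about 220.7 mm | 220.4 mm (the mark), ±16 mm |
| Knob position (hood y) | about 163 mm | 162 mm (fully in) |

In the pictures the bolt's tip lies under the left end of the lip. I kept clear of the tape measure and C-clamp. The wood block I could see only through the clear sash, and I did not check its position or theirs by measurement. No check failed.

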